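Bring the tall coupling round to the code reader and start the reading

TASK

Spin the round turntable by pushing the pegs on its rim with your fingertip until the one tall coupling stands squarely in front of the code reader, the grey block at the front of the carousel's base. Only then, with the turntable still, press the push button on the start box fully down and let it go. Grasp and lift nothing: the couplings stay upright in their cups on the turntable, and the loose things on the bench stay where they are.

Things in the scene. Friction and masses are not known exactly. Their poses are not given: they have to be found in the camera images.
- carousel: Fixed base of the carousel: dark steel plate 240 x 240 x 12 mm. Origin at bench height on the turntable's vertical axis. Its -x axis points to the front, where the grey code reader stands on a tongue of the plate; the line from the axis along -x is the reader's line of sight. The whole may be yawed up to 20 degrees.
- reader (a point): Centre of the top of the code reader: grey block 36 mm (radially) x 54 mm, 80 mm high above the bench, 190 mm in front of the turntable's axis, with a round lens on its face towards the turntable.
- turntable: Aluminium disc, radius 136 mm, top 45 mm above the bench, turning either way without end stop about the carousel's axis; light drag (0.12 N m plus 0.12 N m s/rad, 1 N at the rim), stops at once when not pushed. Origin on the axis at bench height, z up. Five black cups (42 mm across, 10 mm high) 70 mm from the axis at 180, 252, 324, 36, 108 degrees (from its +x, counter-clockwise).
- peg (a point): Top of the turntable's peg at 0 degrees. Five upright black rubber-covered pegs, 12 mm diameter, from 45 to 85 mm above the bench, are fixed on the rim 122 mm from the axis at 0, 72, 144, 216 and 288 degrees of the turntable, midway between the cups.
- tall: The tall coupling: steel, 64 mm high, 32 mm diameter foot, 22 mm waist and a broad flat 44 mm round head (the short ones have none); top 109 mm above the bench. Origin at the centre of its underside. Stands loose, with 2 mm play all round, in the turntable's cup at 180 degrees.
- short1: Short steel coupling, 36 mm high, 32 mm diameter foot and 22 mm stem, top 81 mm above the bench, loose in the turntable's cup at 252 degrees. Origin at the centre of its underside.
- short2: Short steel coupling, 36 mm high, 32 mm diameter foot and 22 mm stem, top 81 mm above the bench, loose in the turntable's cup at 324 degrees. Origin at the centre of its underside.
- short3: Short steel coupling, 36 mm high, 32 mm diameter foot and 22 mm stem, top 81 mm above the bench, loose in the turntable's cup at 36 degrees. Origin at the centre of its underside.
- short4: Short steel coupling, 36 mm high, 32 mm diameter foot and 22 mm stem, top 81 mm above the bench, loose in the turntable's cup at 108 degrees. Origin at the centre of its underside.
- start_box: Start box: fixed grey box 70 x 80 x 45 mm with one round steel push button in a black housing on its top. Origin at the centre of its underside. It stands left or right of the carousel; on the other side is a like grey box with a rotary dial (long black bar grip), which has no part in this.
- start_button_top (a point): Centre of the top face of the start box's push button (32 mm diameter); it is pressed straight down.
- start_button (a joint): Travel of the push button: 0 up, 0.006 m fully down; a spring needing 5 N at full travel brings it back.
- spare1: Spare short coupling (36 mm high, 32 mm diameter) standing loose on the bench, left (+y). Origin at the centre of its underside. Bystander.
- spare2: Another spare short coupling like it, on the right (-y). Bystander.
- tape: Loose roll of tape lying flat, 90 mm diameter, 25 mm high; origin at the centre of its underside. Bystander.
- screwdriver: Loose screwdriver lying on the bench. Bystander.
- wrench: Loose wrench lying on the bench. Bystander.
- solvent: Closed white bottle, 64 mm diameter, 190 mm high; origin at the centre of its underside. Bystander.
- wash_bottle: White wash bottle with a yellow cap and bent spout, 72 mm diameter, 210 mm high; origin at the centre of its underside. Bystander.
There are look-alikes about, which are no part of the job. What is shaped like the tall but green, red or yellow is not meant.

How it is judged:
By the outcome, as a careful person would: the job done as asked, in the order asked, and still so for the second after the job is handed in, with the robot touching nothing.
It also fails if it takes over 58 s, if anything falls off the work surface, if the arm or the gripper's body presses on something with over 40 N, if the wrist force passes 120 N, or if a joint passes its speed limit or range.

ROBOT

A 6-joint arm with a two-finger parallel gripper is mounted at the origin on the work surface. World frame = base frame: x ahead of the robot, y to its left, z up, the work surface at z = 0. Lengths are in m, angles in rad, forces in N, time in s.
With the tool pointing down it reaches from about 0.35 to 0.85 m from the base axis. Payload 8.1 kg.
Tool frame: the origin (TCP) lies on the mounting face of the last link; the fingertips stand 186 mm ahead of it and the grasp point (between the pads) lies 167 mm ahead of it; z points along the fingers, y is the direction in which the jaws open and shut (so a half turn about z gives the same grasp; the last joint's range is limited). The gripper opens to 93 mm and grips with 3 to 60 N. Pads are 15 mm wide; open, the fingers measure 128 mm over their backs; the gripper's body (75 mm by 188 mm) begins 65 mm behind the grasp point.
Start: joints at [-1.32, 0.13, 1.488, -0, 1.523, -0.085], TCP at [0.198, -0.566, 0.405] pointing down, gripper open.
Joint ranges: [-2.96, 2.96], [-0.89, 2.26], [0.02, 2.5], [-1.34, 4.48], [0, 2.73], [-2.66, 2.66]. Speed limits (rad/s): [2.39, 2.39, 2.79, 3.14, 3.14, 3.14].

INTERFACE

Orientations are given as a rotation vector (axis times angle).
In Python, from plant import robot, read_camera, spotter gives the robot as it stands.
- The arm moves only by the tool arm_command, never from a script. Its arguments are lists of equal length, an entry for each row: "xyz": the shift along the world's x, y, z in cm, a list of three; "turn": the turn, a rotation vector about the world's x, y, z in rad, a list of three. A call has 1 to 12 rows; each row shifts and turns the commanded pose from where the row before left it; what a row does not reach is not made up. A row lasts 1/8 s, in which the tool goes at most 62.5 mm and 10.7 degrees, less where a joint would pass 70% of its speed; a pose out of reach is approached as far as the arm can. A call is refused whole if a number of a shift passes 6.25 or a number of a turn 0.188, either way. A call with a gripper value outside its range is refused whole. "gripper" is the finger opening in cm, from 0 to 9.3, set as the call begins (left out, the last holds). The fingers move at their own pace and stop on an object; "force" is the grip in N (left out, the last holds). Time passes only in rows, so rows that do not move let the fingers close. It gives the time, the measured TCP pose, the force and the opening at its end, in the units of the state.
- robot.read_state(): the state, without advancing time (a new reading comes with each control period).
- read_camera(name): name is "scene" or "top" or "wrist"; returns a dict with "frame" (384x512x3 uint8, red, green, blue), "z_map" (384x512 float32, m along the optical axis (not along the pixel's ray), 0 where there is no reading), "fx", "fy", "cx", "cy" (pixels), "eye" and "orientation" of the camera in the world. Camera axes: x right, y down, z forward; pixel columns grow to the right and rows downward; lengths in m; the calibration is good to about 2 mm. The wrist camera is an equidistant fisheye: a pixel r from the principal point sees the ray r / f radians off the axis. A picture is of the moment at which its call begins.
- robot.close_job(): hands the job in, once; it reports no verdict.
Trained networks look in a picture, given as the dict that the camera call returned (one of the last four; its "shot" number tells which), for a name from the list of things; names that differ only in an ending like _2 or _b are one class to them, and where a whole thing is asked for, a point or a joint stands for the part that bears it (a point fixed in the world has none). Each returns a list of dicts, best first, with "confidence" (0 to 1); they miss things now and then, are a little off and sometimes report something else, mostly with a low value. They report only what shows in the picture. A call takes as long as a camera call. They do not tell look-alikes from the thing itself.
- spotter.masks_of(picture, query): "pixels" (384x512 bool, what is visible of it) and "centre" ([row, column] in pixels, amid what is visible of it).
The state is a dict: "t": time; "q": joint angles; "dq": joint speeds; "joint_torque": joint torques, N m; "tool_pos": TCP position; "orientation": TCP orientation; "force": force on the tool from outside, world axes, zero at the start; "wrist_torque": the same for the moment, N m; "opening": finger opening in m.
Only numpy, scipy, OpenCV 4.12 (cv2) and the standard library are available. Lean on these libraries where they do the work, as an engineer would, in place of code of your own. Each camera call takes 0.05 s, during which the arm holds its last target. There are 200 camera calls.

## Working session

There is one attempt and no reset: what is moved stays moved. The work goes in short steps, Python scripts to look and compute and a tool call to move; the robot and the scene stay as the last step left them, time stands still between calls to the robot, and variables do not carry over. Pictures are saved under pics/ and viewed, about 8 in all and at most 12, crops included, and the job is handed in when it is done.

Besides the shell and the picture viewer there is one more tool, called as a command line: name --argument value ..., lists and objects as JSON in quotes. arm_command: Moves the arm, as the interface text tells. Its arguments: {"type":"object","properties":{"xyz":{"type":"array","items":{"type":"array","items":{"type":"number"}}},"turn":{"type":"array","items":{"type":"array","items":{"type":"number"}}},"gripper":{"type":"number"},"force":{"type":"number"}},"required":["xyz","turn"]}

```bash
mkdir -p pics; cat > h.py <<'E'
import numpy as np, cv2
from scipy.spatial.transform import Rotation as R
from plant import robot, read_camera, spotter
def rot(o):
    o=np.array(o,float)
    if o.shape==(3,3): return o
    return R.from_rotvec(o).as_matrix() if o.size==3 else R.from_quat(o).as_matrix()
def cloud(p):
    z=p["z_map"]; v,u=np.mgrid[:384,:512]
    c=np.stack([(u-p["cx"])/p["fx"]*z,(v-p["cy"])/p["fy"]*z,z],-1)
    w=c@rot(p["orientation"]).T+np.array(p["eye"]); w[z<=0]=np.nan
    return w
def proj(p,x):
    c=rot(p["orientation"]).T@(np.array(x)-p["eye"]); return c[0]/c[2]*p["fx"]+p["cx"], c[1]/c[2]*p["fy"]+p["cy"]
def save(p,n,crop=None,s=1.5):
    f=p["frame"][:,:,::-1]
    if crop: f=f[crop[0]:crop[1],crop[2]:crop[3]]
    cv2.imwrite("pics/"+n,cv2.resize(f,None,fx=s,fy=s,interpolation=cv2.INTER_CUBIC))
E
python3 - <<'E'
from h import *
s=robot.read_state(); print(s["t"],s["tool_pos"],s["orientation"],s["opening"])
a=read_camera("top"); b=read_camera("scene")
print(a["orientation"],a["eye"],a["fx"])
save(a,"top.png"); save(b,"scene.png")
for p,n in((a,"top"),(b,"scene")):
    w=cloud(p)
    for q in("carousel","reader","turntable","tall","start_box","start_button_top","peg","short1"):
        for d in spotter.masks_of(p,q)[:6]:
            m=d["pixels"]; pts=w[m]; pts=pts[~np.isnan(pts[:,0])]
            if len(pts): 
                t=pts[pts[:,2]>np.percentile(pts[:,2],95)-.006]
                print(n,q,round(d["confidence"],2),np.round(d["centre"]),m.sum(),np.round(np.median(t,0),3),np.round(np.median(pts,0),3))
E
```

```text
0.0 [ 0.19768441 -0.56624956  0.40371407] [-3.09565500e+00 -5.24641578e-01  2.81665431e-04] 0.09321757868024617
[-2.11395691  2.1216994  -0.20683614] [ 0.24339847 -0.00581873  1.40999513] 424.6381271364053
top carousel 0.92 [229. 278.] 839 [ 0.365 -0.063  0.08 ] [ 0.401 -0.053  0.012]
top reader 0.74 [227. 272.] 759 [ 0.365 -0.063  0.08 ] [ 0.401 -0.05   0.013]
top reader 0.67 [191. 236.] 87 [0.512 0.057 0.08 ] [0.51  0.057 0.068]
top turntable 0.76 [185. 262.] 4846 [ 0.538 -0.004  0.049] [ 0.539 -0.003  0.044]
top tall 0.75 [267. 335.] 148 [ 0.269 -0.242  0.064] [ 0.269 -0.243  0.063]
top tall 0.64 [159. 272.] 160 [ 0.606 -0.036  0.108] [ 0.603 -0.036  0.107]
top tall 0.59 [192. 169.] 81 [0.511 0.29  0.067] [0.51  0.291 0.066]
top tall 0.51 [233. 157.] 147 [0.377 0.321 0.065] [0.377 0.32  0.062]
top tall 0.45 [172. 347.] 178 [ 0.577 -0.274  0.064] [ 0.574 -0.272  0.062]
top start_box 0.86 [195. 169.] 554 [0.511 0.291 0.066] [0.507 0.284 0.045]
top start_button_top 0.6 [130. 167.] 253 [0.706 0.312 0.025] [0.714 0.309 0.022]
top start_button_top 0.37 [188. 169.] 46 [0.51  0.289 0.068]
[... 1183 characters left out ...]
cene tall 0.18 [239. 260.] 1409 [ 0.372 -0.056  0.079] [ 0.61  -0.027  0.011]
scene start_box 0.82 [245. 344.] 1222 [0.519 0.297 0.066] [0.535 0.303 0.042]
scene start_button_top 0.58 [243. 344.] 1242 [0.519 0.297 0.066] [0.534 0.303 0.042]
scene start_button_top 0.49 [233. 345.] 107 [0.518 0.297 0.066] [0.52  0.298 0.066]
scene peg 0.7 [210. 243.] 4361 [0.574 0.021 0.069] [0.574 0.02  0.044]
scene short1 0.6 [214. 242.] 138 [0.602 0.051 0.08 ] [0.606 0.053 0.065]
scene short1 0.52 [205. 266.] 138 [0.519 0.064 0.08 ] [0.525 0.067 0.066]
scene short1 0.4 [182. 253.] 125 [ 0.482 -0.01   0.079] [ 0.486 -0.006  0.066]
scene short1 0.39 [188. 223.] 77 [ 0.54  -0.067  0.079] [ 0.54  -0.062  0.075]
```

View pics/top.png

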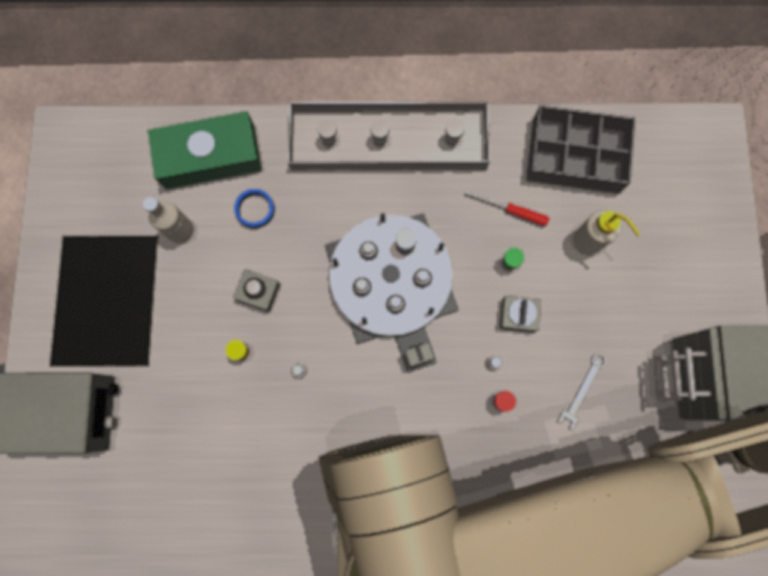

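View pics/scene.png

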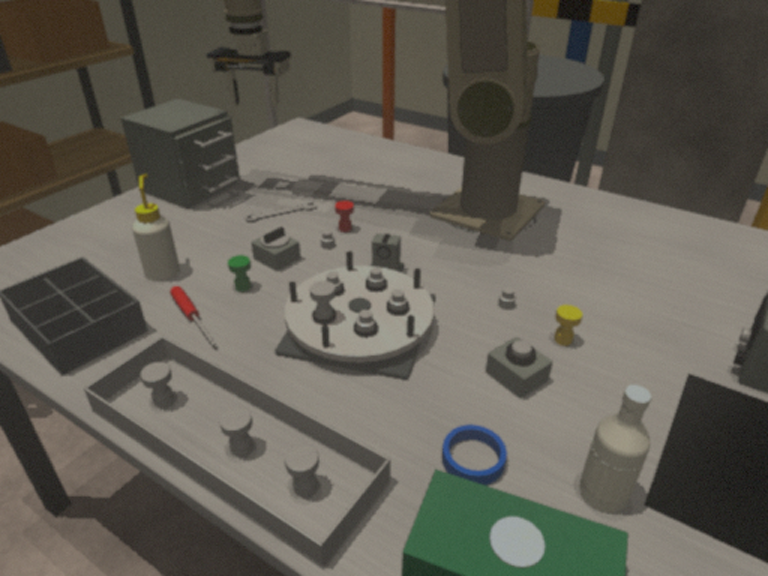

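```bash
python3 - <<'E'
from h import *
for n in("top","scene"):
    p=read_camera(n); w=cloud(p); f=p["frame"].astype(int)
    print(n,"bench z",np.nanmedian(w[...,2]), p["eye"])
    # turntable disc fit at z~45
    near=np.hypot(w[...,0]-.545,w[...,1]+.005)<.16
    m=near&(abs(w[...,2]-.045)<.005)
    q=w[m][:,:2]; (c,r)=cv2.minEnclosingCircle(q.astype(np.float32)); print("disc",c,r, q.min(0),q.max(0))
    # pegs & tops between .075 and .09
    m=near&(w[...,2]>.074)&(w[...,2]<.12)
    k,l,s,ce=cv2.connectedComponentsWithStats(m.astype(np.uint8))
    for i in range(1,k):
        a=w[l==i]
        if len(a)>3:
            t=a[a[:,2]>a[:,2].max()-.008]; print(len(a),np.round(ce[i]),np.round(a.mean(0),3),"top",np.round(t.mean(0),3),f[l==i].mean(0).round())
    m=(np.hypot(w[...,0]-.515,w[...,1]-.295)<.03)&(w[...,2]>.06)
    print("button",w[m].mean(0),w[m][:,:2].min(0),w[m][:,:2].max(0))
    m=(np.hypot(w[...,0]-.37,w[...,1]+.06)<.05)&(abs(w[...,2]-.08)<.004)
    print("reader",w[m].mean(0),cv2.minAreaRect(w[m][:,:2].astype(np.float32)))
E
```

```text
top bench z -0.0003427301122979065 [ 0.24339847 -0.00581873  1.40999513]
disc (0.5453252792358398, -0.0042319889180362225) 0.13584092259407043 [ 0.4100882  -0.13909124] [0.67920285 0.12840801]
13 [255. 144.] [0.665 0.013 0.083] top [0.665 0.012 0.084] [89. 86. 85.]
159 [270. 159.] [ 0.605 -0.037  0.107] top [ 0.607 -0.037  0.109] [169. 171. 173.]
36 [245. 165.] [0.594 0.044 0.08 ] top [0.594 0.045 0.081] [160. 160. 158.]
11 [294. 163.] [ 0.598 -0.114  0.084] top [ 0.597 -0.113  0.085] [91. 90. 92.]
11 [223. 174.] [0.565 0.115 0.085] top [0.565 0.115 0.087] [86. 86. 89.]
36 [282. 184.] [ 0.533 -0.073  0.079] top [ 0.533 -0.073  0.079] [166. 167. 173.]
35 [241. 189.] [0.514 0.058 0.08 ] top [0.513 0.06  0.082] [165. 166. 167.]
37 [264. 201.] [ 0.476 -0.015  0.081] top [ 0.475 -0.015  0.082] [165. 166. 171.]
13 [287. 207.] [ 0.457 -0.09   0.084] top [ 0.457 -0.09   0.085] [ 95.  96. 100.]
14 [242. 213.] [0.436 0.052 0.082] top [0.438 0.052 0.083] [96. 96. 99.]
button [0.51144014 0.29061985 0.06564788] [0.49339448 0.26864989] [0.5296678  0.30754838]
reader [ 0.36409728 -0.06440604  0.079
[... 628 characters left out ...]
95. 190.] [ 0.603 -0.108  0.08 ] top [ 0.603 -0.109  0.082] [76. 73. 67.]
232 [215. 195.] [ 0.615 -0.029  0.102] top [ 0.612 -0.031  0.107] [113. 109. 101.]
43 [265. 196.] [0.519 0.063 0.079] top [0.519 0.063 0.079] [123. 118. 110.]
48 [243. 210.] [0.6   0.049 0.079] top [0.6   0.049 0.079] [122. 117. 109.]
26 [274. 213.] [0.57  0.12  0.081] top [0.57  0.121 0.082] [76. 74. 69.]
26 [217. 220.] [0.67  0.018 0.081] top [0.67  0.018 0.082] [71. 69. 64.]
button [0.51805027 0.29688765 0.06544725] [0.50230129 0.28097053] [0.53113997 0.31118603]
reader [ 0.37017404 -0.05856933  0.07887689] ((0.36803874373435974, -0.059269510209560394), (0.03777124360203743, 0.052505865693092346), 20.35624122619629)
```

The tall coupling candidates in the top view (1.5x pixels) are:
- Bare steel on the turntable at (405,239).
- Green at (513,258), red at (504,401) and yellow at (236,350) on the bench.
- Three steel ones in the tray at (327,135), (380,133) and (453,132).

Only the one at (405,239) stands in a turntable cup, and its top measures 0.108 m, as given. The turntable needs about 134° clockwise. I'll confirm in a crop while the arm moves over.

```bash
python3 - <<'E'
from h import *
save(read_camera("scene"),"crop.png",(155,255,170,310),5)
E
```

```text
(no output)
```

View pics/crop.png

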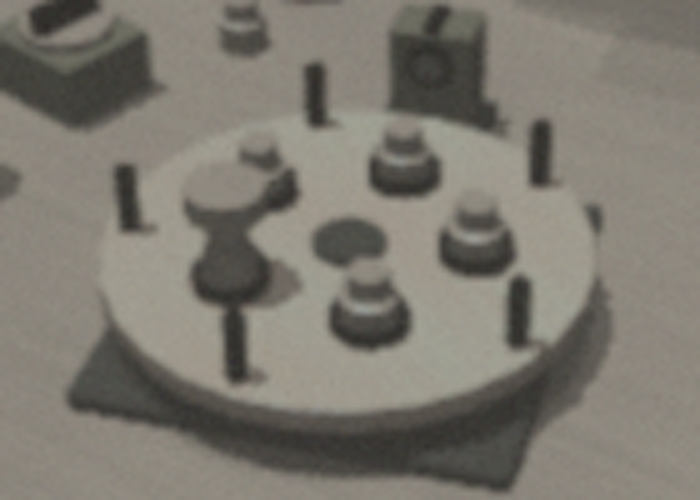

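arm_command --xyz '[[2.6,5.3,0],[2.6,5.3,0],[2.6,5.3,0],[2.6,5.3,0],[2.6,5.3,0],[2.6,5.3,0],[2.6,5.3,0],[2.6,5.3,0],[2.6,5.3,0],[2.6,5.3,0],[2.6,5.3,0],[2.6,5.3,0]]' --turn '[[0,0,0],[0,0,0],[0,0,0],[0,0,0],[0,0,0],[0,0,0],[0,0,0],[0,0,0],[0,0,0],[0,0,0],[0,0,0],[0,0,0]]' --gripper 0

```text
t: 2.55
tool_pos: [0.5103, 0.0715, 0.4051]
orientation: [3.097, 0.525, 0.002]
force: [1.1, -0.1, -0.8]
opening: 0.0008
```

The crop shows the bare-steel coupling with the broad head in a cup at (225,185) and the reader with its lens at (430,65), so this is the tall one. Next I lower the closed fingertip behind the peg at 80°.

arm_command --xyz '[[2.4,5,0],[0,0,-4],[0,0,-4],[0,0,-4],[0,0,-3.9],[0,0,0]]' --turn '[[0,0,0],[0,0,0],[0,0,0],[0,0,0],[0,0,0],[0,0,0]]'

```text
t: 3.3
tool_pos: [0.5319, 0.1193, 0.2423]
orientation: [-3.097, -0.525, 0.011]
force: [-1.0, 0.2, -0.0]
opening: 0.0005
```

```bash
cat >> h.py <<'E'
C=np.array([.547,-.002])
def arc(a0,a1,r,n):
    t=np.radians(np.linspace(a0,a1,n+1)); P=C+r*np.c_[np.cos(t),np.sin(t)]; return P
E
python3 - <<'E'
from h import *
s=robot.read_state(); p=s["tool_pos"]; print(p,s["force"])
# finger from 96 cw to -40, 5.67deg/row
P=arc(96,-36,.123,24); d=np.diff(np.vstack([p[:2],P[1:]]),axis=0)*100; print(np.round(d,1).tolist()); print(np.round(P[[6,12,18,24]],3))
E
```

```text
[0.53186712 0.11927518 0.24228889] [-1.03851813  0.24696453 -0.0405599 ]
[[1.4, 0.2], [1.2, -0.0], [1.2, -0.2], [1.1, -0.3], [1.1, -0.4], [1.1, -0.5], [1.0, -0.6], [1.0, -0.7], [0.9, -0.8], [0.8, -0.9], [0.7, -0.9], [0.6, -1.0], [0.5, -1.0], [0.4, -1.1], [0.3, -1.1], [0.2, -1.2], [0.1, -1.2], [-0.0, -1.2], [-0.1, -1.2], [-0.2, -1.2], [-0.3, -1.1], [-0.4, -1.1], [-0.5, -1.0], [-0.6, -1.0]]
[[ 0.603  0.108]
 [ 0.654  0.059]
 [ 0.67  -0.008]
 [ 0.647 -0.074]]
```

arm_command --xyz '[[0.7,0.1,0],[0.7,0.1,0],[0.6,0,0],[0.6,0,0],[0.6,-0.1,0],[0.6,-0.1,0],[1.1,-0.3,0],[1.1,-0.4,0],[1.1,-0.5,0],[1.0,-0.6,0],[1.0,-0.7,0],[0.9,-0.8,0]]' --turn '[[0,0,0],[0,0,0],[0,0,0],[0,0,0],[0,0,0],[0,0,0],[0,0,0],[0,0,0],[0,0,0],[0,0,0],[0,0,0],[0,0,0]]'

```text
t: 4.8
tool_pos: [0.6345, 0.0861, 0.2458]
orientation: [-3.097, -0.525, -0.001]
force: [-1.3, 0.5, 0.2]
opening: 0.0006
```

```bash
cat >> h.py <<'E'
def pegs(n="top",c=(.5444,-.0048)):
    p=read_camera(n); w=cloud(p); q=w[...,:2]-np.array(c); r=np.hypot(q[...,0],q[...,1])
    m=(r>.108)&(r<.136)&(w[...,2]>.07)&(w[...,2]<.092)
    k,l,s,ce=cv2.connectedComponentsWithStats(m.astype(np.uint8))
    print("pegs",[(len(w[l==i]),round(float(np.degrees(np.arctan2(*np.mean(q[l==i],0)[::-1]))),1)) for i in range(1,k) if (l==i).sum()>5])
    m=(r<.11)&(w[...,2]>.098)&(w[...,2]<.114)
    a=np.mean(q[m],0); print("tall",m.sum(),a.round(4),"ang",np.degrees(np.arctan2(a[1],a[0])).round(1))
    return p
E
python3 - <<'E'
from h import *
s=robot.read_state(); p=s["tool_pos"]; print(p,s["force"]); q=p[:2]-C; print(np.hypot(*q),np.degrees(np.arctan2(q[1],q[0])))
a=pegs(); b=pegs("scene",(.5496,.0006)); save(a,"t2.png",(110,260,190,340),3)
E
```

```text
[0.63448333 0.08611945 0.24584285] [-1.31905453  0.5159937   0.23567515]
0.12417073237406658 45.20755441780351
pegs [(14, -36.2), (14, -108.6), (14, 179.7)]
tall 152 [ 0.0209 -0.0661] ang -72.4
pegs [(8, -110.8), (24, -37.5), (119, 41.4)]
tall 15 [ 0.0237 -0.0847] ang -74.4
```

View pics/t2.png

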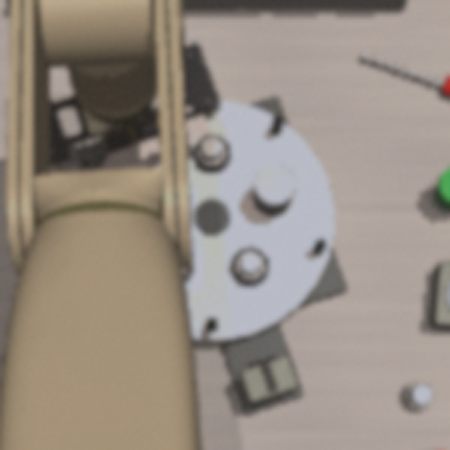

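The picture shows the turntable turned 44.5° clockwise, the tall upright at (272,188) and the reader at (265,380). I keep pushing.

arm_command --xyz '[[0.8,-0.9,0],[0.7,-0.9,0],[0.6,-1.0,0],[0.5,-1.0,0],[0.4,-1.1,0],[0.3,-1.1,0],[0.2,-1.2,0],[0.1,-1.2,0],[0,-1.2,0],[-0.1,-1.2,0],[-0.2,-1.2,0],[0,0,0]]' --turn '[[0,0,0],[0,0,0],[0,0,0],[0,0,0],[0,0,0],[0,0,0],[0,0,0],[0,0,0],[0,0,0],[0,0,0],[0,0,0],[0,0,0]]'

```text
t: 6.4
tool_pos: [0.6667, -0.0348, 0.246]
orientation: [3.097, 0.523, 0.001]
force: [-1.5, -0.2, 0.1]
opening: 0.0006
```

```bash
python3 - <<'E'
from h import *
s=robot.read_state(); p=s["tool_pos"]; print(p,s["force"]); q=p[:2]-C; print(np.hypot(*q),np.degrees(np.arctan2(q[1],q[0])))
a=pegs()
P=arc(-15,-50,.123,9); d=np.diff(np.vstack([p[:2],P[1:]]),axis=0)*100; print(np.round(d,1).tolist())
E
```

```text
[ 0.6667291  -0.03483712  0.24600887] [-1.47648477 -0.23913889  0.10750769]
0.12415044356045264 -15.336921297616591
pegs [(9, -27.1), (9, 46.1), (12, -98.8), (13, 117.8)]
tall 0 [nan nan] ang nan
[[-0.3, -0.7], [-0.3, -0.8], [-0.3, -0.8], [-0.4, -0.7], [-0.4, -0.7], [-0.5, -0.7], [-0.5, -0.6], [-0.6, -0.6], [-0.6, -0.6]]
  return _methods._mean(a, axis=axis, dtype=dtype,
  ret = um.true_divide(
```

arm_command --xyz '[[-0.3,-0.8,0],[-0.3,-0.8,0],[-0.3,-0.8,0],[-0.4,-0.7,0],[-0.4,-0.7,0],[-0.5,-0.7,0],[0,0,0]]' --turn '[[0,0,0],[0,0,0],[0,0,0],[0,0,0],[0,0,0],[0,0,0],[0,0,0]]'

```text
t: 7.32
tool_pos: [0.6443, -0.0793, 0.2456]
orientation: [3.097, 0.524, -0.001]
force: [-0.2, -0.2, 0.0]
opening: 0.0003
```

```bash
python3 - <<'E' 2>/dev/null
from h import *
s=robot.read_state(); p=s["tool_pos"]; print(p,s["force"]); q=p[:2]-C; print(np.hypot(*q),np.degrees(np.arctan2(q[1],q[0])))
a=pegs(); b=pegs("scene",(.5496,.0006))
E
```

```text
[ 0.64426622 -0.07925491  0.24563495] [-0.24183964 -0.22682398  0.03716494]
0.12421368289167911 -38.45879948601288
pegs [(16, 25.0), (7, -48.2), (13, 97.2)]
tall 0 [nan nan] ang nan
pegs [(23, 168.4), (71, -34.9), (30, 96.6), (30, 24.9)]
tall 157 [-0.0525 -0.0301] ang -150.1
```

arm_command --xyz '[[-0.4,-0.4,0],[-0.4,-0.5,0],[0,0,0]]' --turn '[[0,0,0],[0,0,0],[0,0,0]]'

```text
t: 7.8
tool_pos: [0.6364, -0.088, 0.2457]
orientation: [3.097, 0.524, -0.001]
force: [0.4, -0.2, -0.5]
opening: 0.0001
```

```bash
python3 - <<'E' 2>/dev/null
from h import *
for i in range(2): a=pegs(); b=pegs("scene",(.5496,.0006))
E
```

```text
pegs [(15, 20.1), (14, 92.4)]
tall 0 [nan nan] ang nan
pegs [(22, 164.6), (72, -40.6), (26, 91.6), (34, 19.9)]
tall 154 [-0.0556 -0.025 ] ang -155.7
pegs [(15, 20.2), (13, 92.2)]
tall 0 [nan nan] ang nan
pegs [(23, 164.3), (72, -40.3), (26, 91.5), (33, 19.9)]
tall 156 [-0.0548 -0.0252] ang -155.3
```

arm_command --xyz '[[-0.2,-0.2,0],[-0.1,-0.1,0],[0,0,0],[0.8,0.8,0],[0.4,0.4,0],[0,0,4],[0,0,5],[-2,5,3],[-2,6,0],[-2,6,0],[-2,6,0]]' --turn '[[0,0,0],[0,0,0],[0,0,0],[0,0,0],[0,0,0],[0,0,0],[0,0,0],[0,0,0],[0,0,0],[0,0,0],[0,0,0]]'

```text
t: 9.38
tool_pos: [0.5657, 0.1515, 0.3661]
orientation: [-3.097, -0.525, -0.001]
force: [0.8, -0.6, 0.7]
opening: 0.0
```

```bash
python3 - <<'E' 2>/dev/null
from h import *
s=robot.read_state(); print(s["tool_pos"])
for i in range(2): a=pegs(); b=pegs("scene",(.5496,.0006))
save(a,"t3.png",(110,260,140,340),3)
for p in (a,b):
    w=cloud(p); m=(np.hypot(w[...,0]-.367,w[...,1]+.06)<.05)&(abs(w[...,2]-.08)<.004)
    print("reader",w[m].mean(0),cv2.minAreaRect(w[m][:,:2].astype(np.float32)))
E
```

```text
[0.56570878 0.15150802 0.36611418]
pegs [(12, 19.1), (14, -53.2), (13, -125.4), (10, 163.1)]
tall 157 [-0.0661 -0.0227] ang -161.1
pegs [(23, -125.2), (21, 162.6), (26, -53.0), (32, 91.0), (33, 19.0)]
tall 148 [-0.064  -0.0211] ang -161.7
pegs [(12, 19.0), (14, -53.4), (13, -125.4), (14, 163.4)]
tall 152 [-0.0662 -0.0227] ang -161.1
pegs [(22, -125.1), (20, 162.8), (26, -53.1), (31, 90.7), (32, 18.9)]
tall 147 [-0.0639 -0.0212] ang -161.7
reader [ 0.36460998 -0.06430912  0.07988248] ((0.3644070625305176, -0.06445726752281189), (0.03538794443011284, 0.05313446372747421), 18.440237045288086)
reader [ 0.36986928 -0.0591812   0.07908159] ((0.369418740272522, -0.058949798345565796), (0.0355796217918396, 0.05196477472782135), 18.306400299072266)
```

View pics/t3.png

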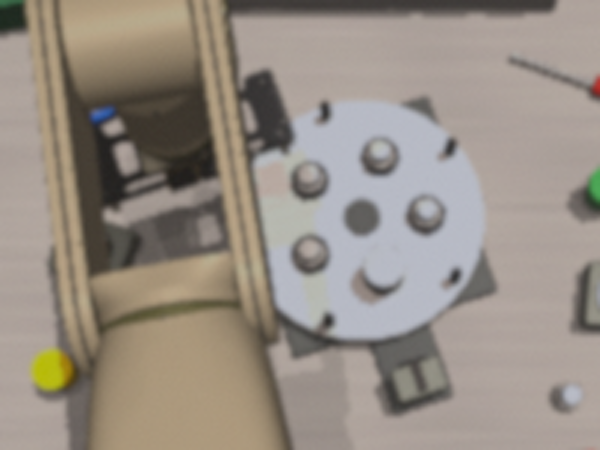

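The top crop shows the tall at (383,270) on the line from the hub (361,217) to the reader (417,383). Pegs and tall are about 0.5° off in both cameras, which is good. Next I go over the start button.

arm_command --xyz '[[-1.7,4.7,0],[-1.8,4.7,0],[-1.8,4.6,0],[0,0,-4],[0,0,-4],[0,0,-1.5],[0,0,0]]' --turn '[[0,0,0],[0,0,0],[0,0,0],[0,0,0],[0,0,0],[0,0,0],[0,0,0]]'

```text
t: 10.45
tool_pos: [0.5137, 0.2884, 0.2699]
orientation: [3.097, 0.523, -0.003]
force: [0.1, 0.4, 0.4]
opening: 0.0005
```

```bash
python3 - <<'E' 2>/dev/null
from h import *
s=robot.read_state(); print(s["tool_pos"],s["force"])
a=pegs(); b=pegs("scene",(.5496,.0006)); save(b,"s3.png",(180,280,290,400),6)
w=cloud(b); m=np.hypot(w[...,0]-.517,w[...,1]-.297)<.04
print(np.histogram(w[m][:,2],bins=np.arange(.03,.13,.004)))
E
```

```text
[0.51374806 0.28842021 0.26987374] [0.0923275  0.38007303 0.39229972]
pegs [(13, 19.2), (14, -53.1), (15, 91.3), (11, -125.1), (13, 163.2)]
tall 154 [-0.0661 -0.0227] ang -161.0
pegs [(22, -125.1), (23, 162.4), (27, -52.6), (32, 90.6), (33, 19.0)]
tall 148 [-0.064  -0.0213] ang -161.6
(array([ 31,  25,  40, 269,  37,  27,  90,  22,  59,  40,   0,   0,   0,
         3,  10,  14,  16,  19,  16,  21,  17,  21,  19,  21]), array([0.03 , 0.034, 0.038, 0.042, 0.046, 0.05 , 0.054, 0.058, 0.062,
       0.066, 0.07 , 0.074, 0.078, 0.082, 0.086, 0.09 , 0.094, 0.098,
       0.102, 0.106, 0.11 , 0.114, 0.118, 0.122, 0.126]))
```

View pics/s3.png

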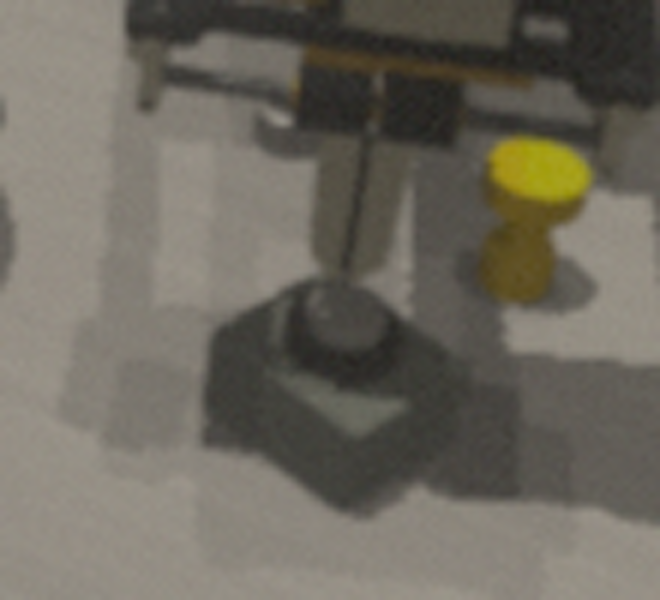

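arm_command --xyz '[[0,0.5,0],[0,0,-0.8],[0,0,-0.6],[0,0,-0.4],[0,0,-0.3],[0,0,-0.2],[0,0,0]]' --turn '[[0,0,0],[0,0,0],[0,0,0],[0,0,0],[0,0,0],[0,0,0],[0,0,0]]'

```text
t: 11.42
tool_pos: [0.5133, 0.2944, 0.2478]
orientation: [3.097, 0.525, -0.001]
force: [-3.8, -1.2, 5.9]
opening: 0.0005
```

arm_command --xyz '[[0,0,-0.1],[0,0,-0.1],[0,0,0]]' --turn '[[0,0,0],[0,0,0],[0,0,0]]'

```text
t: 11.8
tool_pos: [0.5136, 0.2945, 0.2472]
orientation: [-3.097, -0.525, -0.001]
force: [-7.3, -3.5, 14.4]
opening: 0.0004
```

arm_command --xyz '[[0,0,-0.1],[0,0,0],[0,0,0]]' --turn '[[0,0,0],[0,0,0],[0,0,0]]'

```text
t: 12.18
tool_pos: [0.5136, 0.2945, 0.2471]
orientation: [-3.097, -0.525, -0.001]
force: [-10.8, -4.8, 21.1]
opening: 0.0002
```

```bash
python3 - <<'E' 2>/dev/null
from h import *
for i in range(3):
    b=read_camera("scene"); s=robot.read_state(); print(s["tool_pos"].round(4),np.round(s["force"],1),np.round(s["wrist_torque"],2))
save(b,"s4.png",(180,280,290,400),6)
w=cloud(b); m=np.hypot(w[...,0]-.517,w[...,1]-.297)<.04
print(np.histogram(w[m][:,2],bins=np.arange(.04,.074,.002)))
E
```

```text
[0.5136 0.2945 0.2471] [-11.2  -5.7  20.5] [-0.96  2.06 -0.06]
[0.5136 0.2945 0.2471] [-11.2  -5.6  19.7] [-0.92  2.06  0.03]
[0.5136 0.2945 0.2471] [-11.4  -4.6  20.6] [-0.96  2.06 -0.  ]
(array([ 26, 125, 132,  34,  11,  12,  19,  37,  56,  22,  20,   5,   4,
         8,  10,   8]), array([0.04 , 0.042, 0.044, 0.046, 0.048, 0.05 , 0.052, 0.054, 0.056,
       0.058, 0.06 , 0.062, 0.064, 0.066, 0.068, 0.07 , 0.072]))
```

View pics/s4.png

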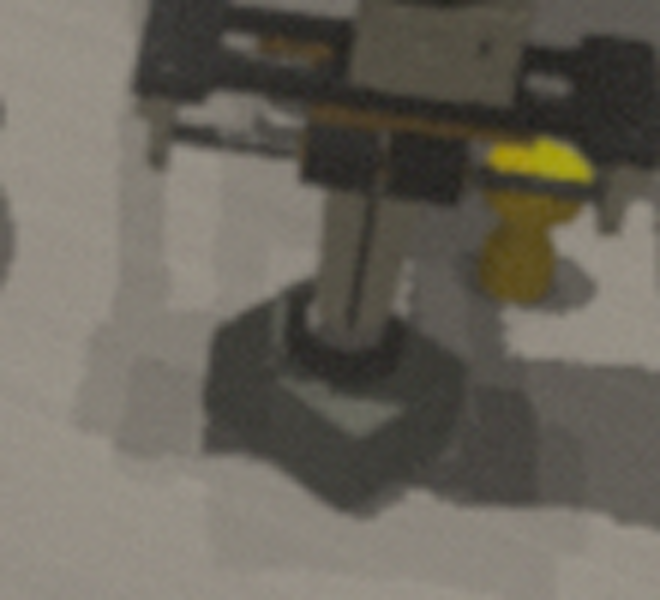

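The picture shows the fingertip centred on the button at (350,330), which is sunk into its housing and on its hard stop (20 N, against 5 N for the spring). I release it.

arm_command --xyz '[[0,0,0.4],[0,0,1],[0,0,4],[0,0,5],[0,0,4],[-4,2,0],[-4,2,0],[0,0,0]]' --turn '[[0,0,0],[0,0,0],[0,0,0],[0,0,0],[0,0,0],[0,0,0],[0,0,0],[0,0,0]]'

```text
t: 13.32
tool_pos: [0.4316, 0.3356, 0.3892]
orientation: [-3.096, -0.529, -0.001]
force: [0.6, -1.1, 0.4]
opening: 0.0003
```

```bash
python3 - <<'E' 2>/dev/null
from h import *
s=robot.read_state(); print(s["t"],s["tool_pos"],s["force"])
a=pegs(); b=pegs("scene",(.5496,.0006)); save(b,"s5.png")
w=cloud(b); m=np.hypot(w[...,0]-.518,w[...,1]-.297)<.012
print("button z",np.median(w[m][:,2]))
E
```

```text
13.325 [0.43158128 0.33557278 0.38915148] [ 0.55759638 -1.07886412  0.38841282]
pegs [(13, 19.1), (14, -53.2), (15, 91.4), (13, -125.4), (12, 163.0)]
tall 153 [-0.0661 -0.0226] ang -161.2
pegs [(22, -125.0), (23, 162.5), (27, -52.8), (32, 90.8), (32, 18.9)]
tall 150 [-0.0636 -0.021 ] ang -161.8
button z 0.06585906778992401
```

View pics/s5.png

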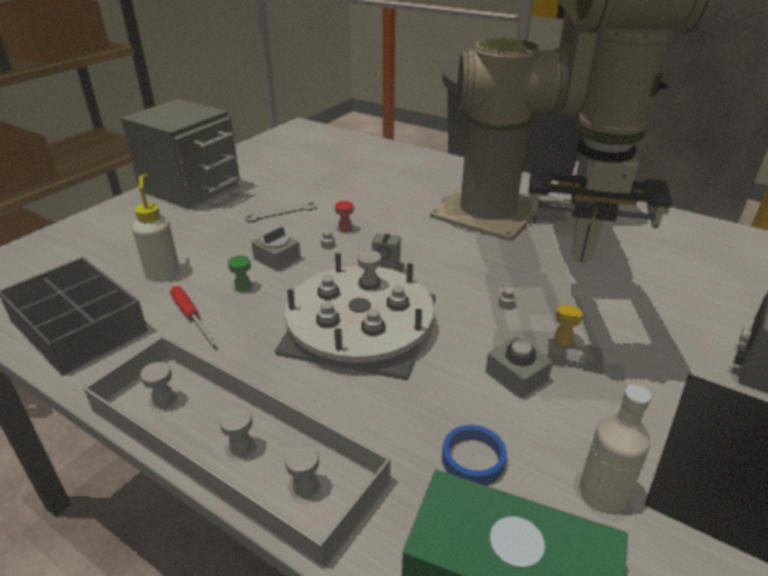

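The picture shows the tall at (370,268) directly before the reader at (387,248). The button at (520,350) is back up, and nothing else has moved. I hand the job in.

```bash
python3 -c "
from plant import robot; print(robot.close_job())"
```

```text
the job is handed in; nothing more can be done
None
```

The job is done and handed in at about 13.3 s. I pushed one rim peg clockwise through about 134° until the tall coupling stood in front of the code reader. With the turntable still, I pressed the start button to its hard stop and let it go.

**Alignment:** In the last pictures the pegs are about 0.5–0.7° off the reader's line, under 1 mm at the coupling. The tall coupling's own centre reads 18.2–18.8°, against 18.3° for the reader. The turntable did not move during the press.

**Button:** The press reached 20 N with no further travel, against the spring's 5 N, and the fingertip was about 5–6 mm below the button's rest height. The button is back up at 0.066 m.

**Rest of the scene:** All couplings are upright in their cups, the loose things look unmoved, and the robot touches nothing.

**What disagreed:**
- The two cameras differ by about 5–7 mm in absolute position. I used angles measured within each camera, and averaged the two for where to move.
- A sideways force of up to about 12 N appeared during the press, probably friction at the tip. It was gone after release.

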